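Re-seat a bar under the toggle clamp of a weld fixture

ROBOT

A 7-joint arm with a two-finger parallel gripper is mounted at the origin on a cart in front of the work surface, level with it; the furniture and walls round the work are solid. World frame = base frame: x ahead of the robot, y to its left, z up, the work surface at z = 0. Lengths are in m, angles in degrees, forces in N, time in s.
With the tool pointing down it reaches from about 0.425 to 0.825 m from the base axis. Payload 3.6 kg.
Tool frame: the origin (TCP) lies at the very end of the fingers, on their centre line; the grasp point (between the pads) lies 19 mm behind it; y points along the fingers, x is the direction in which the jaws open and shut, and the axes are right-handed (so a half turn about y gives the same grasp; the last joint's range is limited). The gripper opens to 93 mm and grips with 3 to 60 N. Pads are 15 mm wide; open, the fingers measure 128 mm over their backs; the gripper's body (75 mm by 188 mm) begins 65 mm behind the grasp point.
Start: joints at [-77.836, 35.231, -0.722, 81.555, 0.464, 63.22, -2.315], TCP at [0.154, 0.632, 0.219] pointing down, gripper open.
Joint ranges: [-178.69, 178.69], [-17.37, 117.87], [-77.05, 75.6], [15.02, 138.74], [-78.02, 258.01], [0.78, 113.62], [-162.83, 162.83]. Speed limits (degrees/s): [159.86, 159.86, 180, 180, 180, 180, 180].

INTERFACE

Orientations are given as a 3x3 rotation matrix whose columns are the frame's x, y, z axes.
In Python, from station import arm, viewer gives the robot as it stands.
- The arm moves only by the tool step_arm, never from a script. Its arguments are lists of equal length, an entry for each row: "xyz": the shift along the tool's x, y, z in mm, a list of three; "roll": the turn about the tool's y in rad. In form: {"xyz": [[tx, ty, tz], ...], "roll": [roll, ...]}. A call has 1 to 12 rows; each row shifts and turns the commanded pose from where the row before left it, along the tool's axes as they then stand; what a row does not reach is not made up. A row lasts 1/10 s, in which the tool goes at most 50 mm and 8.59 degrees, less where a joint would pass 70% of its speed; a pose out of reach is approached as far as the arm can. A call is refused whole if a number of a shift passes 50 or a number of a turn 0.15, either way. A call with a gripper value outside its range is refused whole. "hand" is the finger opening in mm, from 0 to 93, set as the call begins (left out, the last holds). The fingers move at their own pace and stop on an object; "grip_force" is the grip in N (left out, the last holds). Time passes only in rows, so rows that do not move let the fingers close. It gives the time, the measured TCP pose, the force and the opening at its end, in the units of the state.
- arm.observe(): the state, without advancing time (a new reading comes with each control period).
- viewer.grab_frame(name): name is "scene" or "top"; returns (picture, depth): 420x560x3 uint8, red, green, blue; 420x560 float32, m along the optical axis (not along the pixel's ray), 0 where there is no reading.
- viewer.camera_model(name): a dict with "mtx" (3x3 intrinsics, pixels), "pose" (4x4, takes a point from camera to world coordinates). Camera axes: x right, y down, z forward; pixel columns grow to the right and rows downward; lengths in m; the calibration is good to about 2 mm. A picture is of the moment at which its call begins. camera_model takes no time and is no camera call.
- arm.close_job(): hands the job in, once; it reports no verdict.
The state is a dict: "time": time; "joint_pos": joint angles; "dq": joint speeds; "tau": joint torques, N m; "tool_pos": TCP position; "tool_rot": TCP orientation; "contact_force": force on the tool from outside, world axes, zero at the start; "ft_torque": the same for the moment, N m; "finger_gap": finger opening in m.
Only numpy, scipy, OpenCV 4.12 (cv2) and the standard library are available. Lean on these libraries where they do the work, as an engineer would, in place of code of your own. Each camera call takes 0.05 s, during which the arm holds its last target.

TASK

The steel bar in the weld fixture was clamped before it was up against its locators. Throw the red-handled toggle clamp open, seat the bar snug against both locating pins and the end stop while the clamp is open, then swing the clamp back down onto the bar until its handle locks over centre. Leave the other things on the bench where they are.

Things in the scene. Friction and masses are not known exactly. Their poses are not given: they have to be found in the camera images.
- fixture: Weld fixture fixed to the bench: dark steel plate 200 x 210 x 12 mm (own x, y, z), clamp on one half, bar on the other. Origin: centre of the plate's underside; z up, x from clamp toward bar, y along the bar toward the end stop. Seated, the bar's centre is at x 55, y 0, its length along y. Clamp foot: x -78 to -18, y -38 to 38, up to z 57 mm
- pin_near (a point): Top centre of one of the two upright steel locating pins that the bar's long side must touch: 16 mm diameter, 27 mm high on the plate, axis at x 30, y -42 mm in the fixture's frame, between clamp and bar
- pin_far (a point): Top centre of the other locating pin, at x 30, y +42 mm in the fixture's frame, the same size
- end_stop (a point): Centre of the end stop's face that the bar's end must touch, at x 55, y 65, z 24 mm in the fixture's frame. The stop is an aluminium block 44 x 26 x 24 mm on the plate
- bar: Plain sawn steel bar, 34 x 130 x 30 mm (own x, y, z), about 0.6 kg, lying flat on the plate under the clamp pad, up to 11 mm away from the pins and up to 40 mm short of the end stop, a little askew. Origin: centre of its underside; y along its length, toward the end stop
- clamp_handle (a joint): Angle of the red clamp handle (rad). 0 = locked on its stop past dead centre, leaning 0.2 rad from upright toward the bar; dead centre near 0.1; grows as the handle swings away from the bar, to 1.12 = fully open, leaning 0.92 rad away from the bar. It stays where left, but near dead centre the sprung pad snaps it either way. 6 to 10 N at the grip moves it
- clamp_arm (a joint): Angle of the clamp arm (rad), driven by the handle through links. 0 to 0.05 = down on the bar, level; about 1.3 = fully open, raised clear of the bar. The arm is a U-bar 125 mm long, 30 mm wide
- clamp_handle_hinge (a point): Handle's hinge on the fixture, at x -31, y 0, z 30 mm in the fixture's frame; hinge axis along the fixture's y. The steel lever, 18 x 10 mm, leads straight from here to the grip
- clamp_handle_grip (a point): Point on the handle's centre line in the red grip, 145 mm from the hinge. The grip is round, 21 to 24 mm thick, from 73 to 165 mm from the hinge, its end rounded. The arm's hinge is 29 mm behind the handle's and 16 mm higher
- clamp_pad_face (a point): Centre of the underside of the black rubber pad, 19 mm diameter, under the tip of the clamp arm, 115 mm from the arm's hinge. It springs in by up to 10 mm and lands at x 55, y 0 in the fixture's frame when the clamp is closed
- clamp_pad: The rubber pad itself, 19 mm diameter, 13 mm high; origin: centre of its underside
- tape_measure: Yellow tape measure, 34 x 79 x 65 mm, a bystander; origin: centre of its underside
- arrow_magnet: Red arrow-shaped weld magnet, 60 x 90 x 21 mm, a bystander; origin: centre of its underside
- paint_marker: White and yellow paint marker, 134 mm long, lying, a bystander; origin: centre of its underside
- spare_bar: Short steel bar with a hole, 45 x 75 x 22 mm, a bystander; origin: centre of its underside
There are look-alikes about, which are no part of the job. What is shaped like the bar but blue is not meant.

How it is judged (in metres and radians):
On the way, in this order (a step that is already met when the one before it is completed fails the run):
1. the clamp is thrown open, its arm clear of the bar (value of joint clamp_arm above 0.9 rad), for 0.2 s.
2. with the clamp open, the bar is against both pins and the end stop (x of bar in the frame of fixture between 0.0525 and 0.0575 m and y of bar in the frame of fixture between -0.0025 and 0.0025 m and angle between the y axis of bar and the y axis of fixture, either way round below 0.025 rad and z of bar in the frame of fixture below 0.016 m and value of joint clamp_arm above 0.7 rad), for 0.2 s.
At the end, for the whole second after the job is handed in: The clamp is locked: handle past dead centre (under 0.05 rad) and the pad pressing on the bar with over 8 N; the bar lies still on the plate within 2.5 mm of touching the pins and the end stop and within 0.025 rad of square (x of bar in the frame of fixture between 0.0525 and 0.0575 m and y of bar in the frame of fixture between -0.0025 and 0.0025 m and angle between the y axis of bar and the y axis of fixture, either way round below 0.025 rad and z of bar in the frame of fixture below 0.016 m and value of joint clamp_handle below 0.05 rad and contact force between clamp_pad and bar above 8 N and linear speed of bar below 0.02 m/s).
It fails at once if a bystander (tape measure, magnet, marker or short bar) is moved more than 20 mm (distance of any of tape_measure, arrow_magnet, paint_marker, spare_bar from where it was at the start of the episode above 0.02 m).
It also fails if it takes over 72 s, if anything falls off the work surface, if the arm or the gripper's body presses on something with over 40 N, if the wrist force passes 120 N, or if a joint passes its speed limit or range.

## Working session

There is one attempt and no reset: what is moved stays moved. The work goes in short steps, Python scripts to look and compute and a tool call to move; the robot and the scene stay as the last step left them, time stands still between calls to the robot, and variables do not carry over. Pictures are saved under pics/ and viewed, and the job is handed in when it is done.

Besides the shell and the picture viewer there is one more tool, called after "Request:" as a command line: name --pt "numbers of a row" for each row, then --argument value for the rest. step_arm: Moves the arm, as the interface text tells. Its arguments: {"type":"object","properties":{"xyz":{"type":"array"},"roll":{"type":"array"},"hand":{"type":"number"},"grip_force":{"type":"number"}},"required":["xyz","roll"]}

```bash
ls; mkdir -p pics
python3 - <<'E'
from station import arm, viewer
import cv2, numpy as np
s=arm.observe()
for k,v in s.items(): print(k,np.round(v,4).tolist())
for n in("scene","top"):
    p,d=viewer.grab_frame(n); cv2.imwrite(f'pics/{n}0.png',p[:,:,::-1]); np.save(f'pics/{n}0d.npy',d)
    m=viewer.camera_model(n); print(n,np.round(m['mtx'],2).tolist(),np.round(m['pose'],4).tolist(), (d>0).mean())
E
```

```text
pics
time 0.0
joint_pos [-77.8346, 35.2896, -0.7232, 81.64, 0.4639, 63.2206, -2.3158]
dq [-0.0373, -0.0596, 0.0338, -0.0159, 0.0053, 0.0425, -0.0517]
tau [-0.0, -45.894, 0.2091, -16.5751, -0.0611, 0.0206, 0.0002]
tool_pos [0.1536, 0.6308, 0.2175]
tool_rot [[0.2365, -0.0006, -0.9716], [0.9716, -0.0025, 0.2365], [-0.0026, -1.0, -0.0]]
contact_force [-0.9296, 0.0841, -0.1284]
ft_torque [0.0134, 0.0314, -0.0081]
finger_gap 0.0926
scene [[507.08, 0.0, 276.81], [0.0, 507.08, 206.66], [0.0, 0.0, 1.0]] [[0.5029, -0.5287, 0.6837, -0.589], [-0.8641, -0.2883, 0.4126, -0.7532], [-0.0211, -0.7983, -0.6019, 1.1215], [0.0, 0.0, 0.0, 1.0]] 0.996156462585034
top [[482.12, 0.0, 276.08], [0.0, 482.12, 199.67], [0.0, 0.0, 1.0]] [[-0.0237, -0.9789, 0.203, 0.259], [-0.9997, 0.0225, -0.0083, -0.0757], [0.0035, -0.2031, -0.9792, 1.3322], [0.0, 0.0, 0.0, 1.0]] 0.995969387755102
```

View pics/scene0.png

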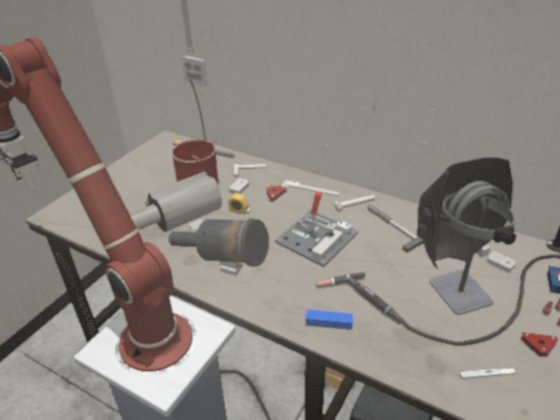

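View pics/top0.png

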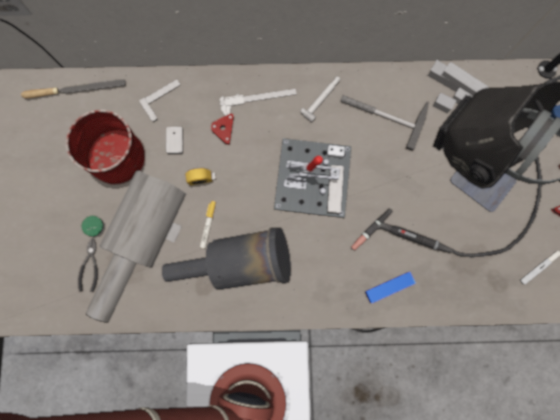

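The top view shows the plate at about (313,177): the bar is on its right half at (335,188), the end stop at (336,151) and the red grip at (315,163). I'll zoom in and measure next.

```bash
cat > h.py <<'E'
import numpy as np, cv2
from station import arm, viewer
def cam(n):
    m=viewer.camera_model(n); return np.array(m['mtx']),np.array(m['pose'])
def ray(n,u,v,z):
    K,P=cam(n); d=P[:3,:3]@np.linalg.inv(K)@np.array([u,v,1.]); o=P[:3,3]
    return o+d*(z-o[2])/d[2]
def proj(n,p):
    K,P=cam(n); c=P[:3,:3].T@(np.asarray(p)-P[:3,3]); q=K@c; return q[:2]/q[2]
def dep(n,d):
    K,P=cam(n); v,u=np.mgrid[:d.shape[0],:d.shape[1]]
    c=np.stack([(u-K[0,2])/K[0,0]*d,(v-K[1,2])/K[1,1]*d,d],-1)
    return c@P[:3,:3].T+P[:3,3]
E
python3 - <<'E'
import cv2,numpy as np
from h import *
t=cv2.imread('pics/top0.png')
cv2.imwrite('pics/top0z.png',cv2.resize(t[130:225,265:365],None,fx=6,fy=6,interpolation=cv2.INTER_CUBIC))
s=cv2.imread('pics/scene0.png')
cv2.imwrite('pics/scene0z.png',cv2.resize(s[180:270,265:370],None,fx=6,fy=6,interpolation=cv2.INTER_CUBIC))
d=np.load('pics/top0d.npy');X=dep('top',d)
for r in range(134,222,4): print(r,' '.join('%3d'%round(1000*X[r,c,2]) for c in range(268,360,3)))
E
```

```text
134   1  -1   0   4   1  -1   1  -1  -2   2   0   2  -3   3  -5   0  -2   0   3   7   4   3   5   5   3   1   0   4   6  -2   0
138   2   1   5   3   2  18   9   3   4  -2   5   1   1   6  -1  -2  -1   5   0   2  -4   8   2   1   4   2  -1   3  -1  -2   2
142  -1  -1   0   1   2  14  13  14  12   8  12  11  16  11  14  15  12  14   6   6   2   4   3  -1   2   6   2   0   3   3  -8
146   5  -2   1   3   1  13  11  14  11  19  14  16  11  14  10  13  14  13  17  15  12  35  37  38  13   7  12  13   0   0  -5
150  -3   3  -5  -1   7  16  17  14  11  11  18  11  15  17  14  16  10  13  13  12  23  44  37  35  45  36  11  13   0   3  -6
154   0   2  -2   2   4  14  15 1332  17  14  10  11  11  18  14  18  11  11  13  11  32  34  37  41  38  37  15  13   7   2  -6
158   5   1   1  -3  10  12  15  10  11  17  13  14  16  13  10  15 190 192 190  15   8  10  11  15  13  14  12  14  -1  -3   3
162   3   0   3   6  15  15  13  21  15  17  20  22  13  13 140 170 182 189 183  35  37  10  15  10  13  15  13  10   8   5  -1
166   0   4   8   0  15  13  16  30  56  58  65  62  91 115 129 155 155  79
[... 1018 characters left out ...]
  7  17  14  14  18  42  45  48  37  15  15   2   0   3   1
202  -1  -2   0  11  12  10  14  11  12  10  17  12  10   9  13  14   9  15  14   8  29  42  46  42 1332  10   9   0   3  -2  -3
206  -2  -3   9  19  11  12  13  15  11  12  11  15  14  15  13  15  15  16  12  12  35  47  43  44  45  14   2  -1   5   3  -2
210  -1   3   4  -2  -1   4  11  11  15  16  16   9  11  18  11  10  11  13  14  11  47  42  44  49  39  15   5   3   2   3  -5
214   1   3  -3  -1  -3   4   1  -1  -1   1   1   1   2   7   3  -1  13  10   8  11  16  13  10   9  16   9  -3   0   5  -5   0
218   4   4  -2   2   2   3   2   4   3  -4   0  -2   2   2  -2  10   0   4   3   6   6  -3  -2   0   2   0   3  -2   2   3   0
```

View pics/top0z.png

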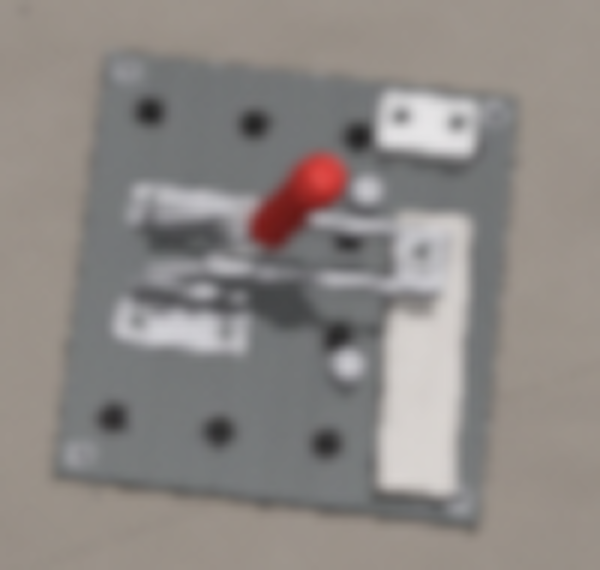

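View pics/scene0z.png

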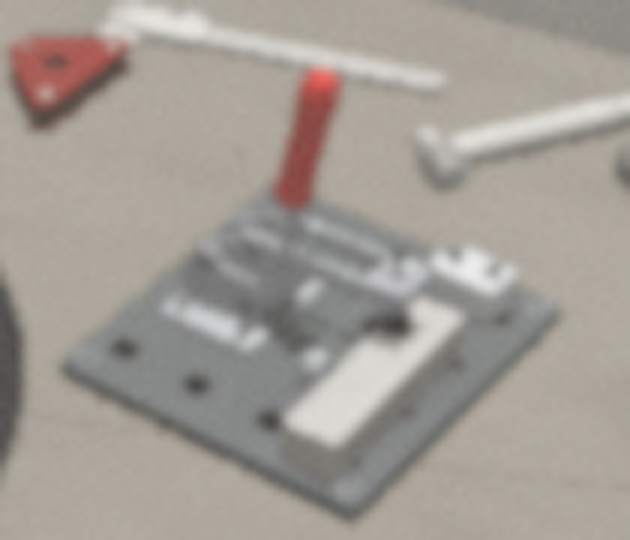

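```bash
cat >> h.py <<'E'
def fixture(t):
    """t: BGR top image -> fixture origin xy, yaw of fixture y axis (cv2 mask + contour)"""
    lab=cv2.cvtColor(t,cv2.COLOR_BGR2LAB).astype(int)
    m=((lab[...,2]<128+1)&(lab[...,0]<150)).astype(np.uint8)
    r=np.zeros_like(m); r[132:224,262:362]=m[132:224,262:362]
    r=cv2.morphologyEx(r,cv2.MORPH_CLOSE,np.ones((5,5)));r=cv2.morphologyEx(r,cv2.MORPH_OPEN,np.ones((5,5)))
    c=max(cv2.findContours(r,0,cv2.CHAIN_APPROX_NONE)[0],key=cv2.contourArea)
    h=cv2.convexHull(c)[:,0].astype(float)
    W=np.array([ray('top',u,v,.012)[:2] for u,v in h])
    return r,W,cv2.minAreaRect((W*1000).astype(np.float32))
E
python3 - <<'E'
from h import *
t=cv2.imread('pics/top0.png')
r,W,R=fixture(t); print(R); print(np.round(cv2.boxPoints(R),1).tolist())
cv2.imwrite('pics/m.png',cv2.resize(r[130:225,265:365]*255,None,fx=6,fy=6,interpolation=0))
z=lambda u,v,h: np.round(ray('top',265+(u-2.5)/6,130+(v-2.5)/6,h)*1000,1)
print('corners',[z(*c,.012).tolist() for c in((108,55),(517,92),(475,525),(57,478))])
print('pins far/near',z(367,190,.039),z(348,363,.039))
print('stop top corners',[z(*c,.036).tolist() for c in((380,95),(478,103),(472,159),(377,149))])
print('bar top corners',[z(*c,.042).tolist() for c in((396,210),(470,213),(456,496),(379,489))])
print('tip',z(325,170,.185))
s=lambda u,v,h: np.round(ray('scene',265+(u-2.5)/6,180+(v-2.5)/6,h)*1000,1)
print('scene corners',[s(*c,.012).tolist() for c in((65,365),(352,512),(560,308))])
print('scene bar top',[s(*c,.042).tolist() for c in((285,418),(337,440),(465,318),(418,298))])
print('hand tip',s(320,75,.19))
E
```

```text
((595.1988525390625, -191.46722412109375), (194.0476531982422, 205.4814910888672), 81.42937469482422)
[[479.1000061035156, -272.1000061035156], [682.2999877929688, -302.70001220703125], [711.2999877929688, -110.80000305175781], [508.1000061035156, -80.19999694824219]]
corners [[710.9, -109.8, 12.0], [687.9, -304.6, 12.0], [479.0, -273.5, 12.0], [505.5, -80.6, 12.0]]
pins far/near [ 633.2 -227.6   39. ] [ 551.  -215.2   39. ]
stop top corners [[680.1, -236.1, 36.0], [675.2, -281.8, 36.0], [647.9, -277.6, 36.0], [653.8, -233.5, 36.0]]
bar top corners [[622.4, -240.2, 42.0], [620.2, -274.4, 42.0], [487.5, -261.1, 42.0], [491.5, -226.4, 42.0]]
tip [ 599.9 -193.5  185. ]
scene corners [[507.3, -82.7, 12.0], [478.3, -274.0, 12.0], [685.1, -303.7, 12.0]]
scene bar top [[496.8, -224.5, 42.0], [494.6, -256.2, 42.0], [617.7, -273.7, 42.0], [621.0, -243.8, 42.0]]
hand tip [ 597.7 -190.3  190. ]
```

View pics/m.png

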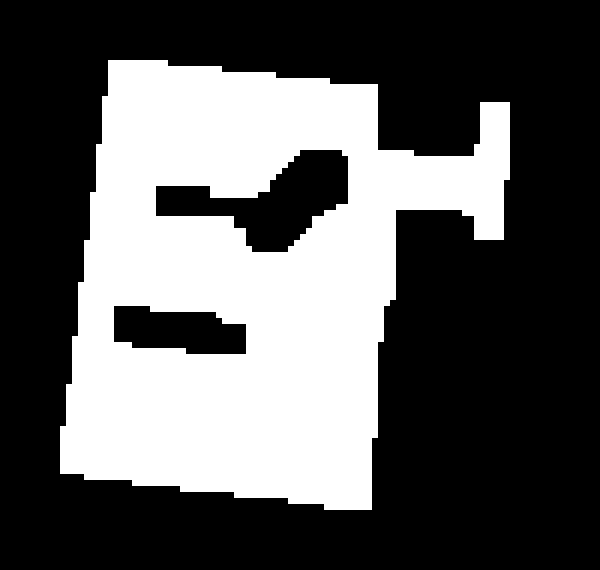

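Run:
```python
from h import *
d=np.load('pics/top0d.npy');X=dep('top',d)
for (r,c) in [(220,150),(290,110),(255,250),(265,190),(150,105),(175,200),(130,225),(115,140),(97,260),(98,320),(120,420),(130,470)]:
    print((c,r),np.round(X[r,c]*1000))
m=X[...,2]; reg=m[100:320,60:300]; print(reg.max(), np.percentile(reg,[90,99]))
```

```text
(150, 220) [462. 231. 139.]
(110, 290) [292. 334. 105.]
(250, 255) [366. -19. 164.]
(190, 265) [352. 141.  72.]
(105, 150) [690. 400.   6.]
(200, 175) [595. 118.  65.]
(225, 130) [739.  55.  18.]
(140, 115) [796. 304.   4.]
(260, 97) [842. -47.   9.]
(320, 98) [ 831. -222.   18.]
(420, 120) [ 755. -506.   23.]
(470, 130) [ 620. -522.  310.]
1.3321691520133405 [0.13378541 0.17256712]
```

The plate and the two pins agree on the fixture pose: origin about (595.5, -191.8), y-axis yaw about -8.4°. The bar is at about x 64, y -31, skewed +2.5°. I'll transit high, on an arc.

Request:
step_arm --pt "0 -40 0" --pt "0 -40 0" --pt "-1.6 0 -45" --pt "-1.6 0 -45" --pt "-1.6 0 -45" --pt "-1.6 0 -45" --pt "-1.6 0 -45" --pt "-1.6 0 -45" --pt "-1.6 0 -45" --pt "-1.6 0 -45" --pt "-1.6 0 -45" --pt "-1.6 0 -45" --roll '[0,0,0.07,0.07,0.07,0.07,0.07,0.07,0.07,0.07,0.07,0.07]' --hand 0

```text
time: 1.3
tool_pos: [0.5215, 0.3848, 0.2978]
tool_rot: [[0.808, -0.001, -0.589], [0.589, -0.001, 0.808], [-0.001, -1.0, -0.0]]
contact_force: [0.8, 0.0, -0.3]
finger_gap: 0.0028
```

Request:
step_arm --pt "-1.6 0 -45" --pt "-1.6 0 -45" --pt "-1.6 0 -45" --pt "-1.6 0 -45" --pt "-1.6 0 -45" --pt "-1.6 0 -45" --pt "-1.6 0 -45" --pt "-1.6 0 -45" --pt "-1.6 0 -45" --pt "-1.6 0 -45" --pt "-1.6 0 -45" --pt "0 0 0" --roll '[0.07,0.07,0.07,0.07,0.07,0.07,0.07,0.07,0.07,0.07,0.06,0]'

```text
time: 2.5
tool_pos: [0.636, -0.0929, 0.2986]
tool_rot: [[0.99, -0.002, 0.142], [-0.142, -0.007, 0.99], [-0.001, -1.0, -0.008]]
contact_force: [-0.2, -0.7, 0.6]
finger_gap: 0.0004
```

```bash
cat >> h.py <<'E'
O=np.array([595.5,-191.8,0.]); YAW=np.radians(-8.4)
FY=np.array([np.cos(YAW),np.sin(YAW),0]); FX=np.array([-np.sin(-YAW),-np.cos(YAW),0]); FZ=np.array([0,0,1.])
F=np.stack([FX,FY,FZ],1)
def go(target_fix=None,world=None):
    """tool shift (mm) and roll to reach fixture point (mm) with tool x along fixture y"""
    s=arm.observe(); p=np.array(s['tool_pos'])*1000; R=np.array(s['tool_rot'])
    t=O+F@np.array(target_fix,float) if world is None else np.array(world,float)
    a=np.arctan2(R[1,0],R[0,0])-YAW; a=(a+np.pi)%(2*np.pi)-np.pi
    print('t',s['time'],'fix pos',np.round(F.T@(p-O),1),'force fix',np.round(F.T@np.array(s['contact_force']),1),'shift tool',np.round(R.T@(t-p),1),'roll need',round(a,4))
E
python3 -c "
from h import *
print(F); go([29,0,280])"
```

```text
[[-0.14608303  0.98927233  0.        ]
 [-0.98927233 -0.14608303  0.        ]
 [ 0.          0.          1.        ]]
t 2.5 fix pos [-103.7   25.6  298.6] force fix [ 0.7 -0.1  0.6] shift tool [ -26.1   19.7 -132.5] roll need 0.0037
```

Request:
step_arm --pt "-8 0 -44" --pt "-9 0 -44" --pt "-9 0 -45" --pt "0 40 0" --pt "0 40 0" --pt "0 30 0" --pt "0 20 0" --pt "0 18 0" --pt "0 0 0" --roll '[0.004,0,0,0,0,0,0,0,0]'

```text
time: 3.4
tool_pos: [0.5938, -0.2111, 0.1479]
tool_rot: [[0.991, -0.005, 0.132], [-0.132, -0.0, 0.991], [-0.005, -1.0, -0.001]]
contact_force: [-0.9, -3.2, -1.7]
finger_gap: 0.0004
```

```bash
cat > snap.py <<'E'
import sys
from h import *
go([0,0,0])
for n,b in(("scene",(150,270,255,385)),("top",(125,230,255,375))):
    p,d=viewer.grab_frame(n); p=p[:,:,::-1]; f=f'pics/{n}{sys.argv[1]}'
    cv2.imwrite(f+'.png',p); np.save(f+'d.npy',d)
    cv2.imwrite(f+'z.png',cv2.resize(p[b[0]:b[1],b[2]:b[3]],None,fx=5,fy=5,interpolation=cv2.INTER_CUBIC))
E
python3 snap.py 1
```

```text
t 3.4 fix pos [ 19.4   1.2 147.9] force fix [ 3.3 -0.5 -1.7] shift tool [ -0.2 147.9  19.5] roll need 0.0144
```

View pics/scene1z.png

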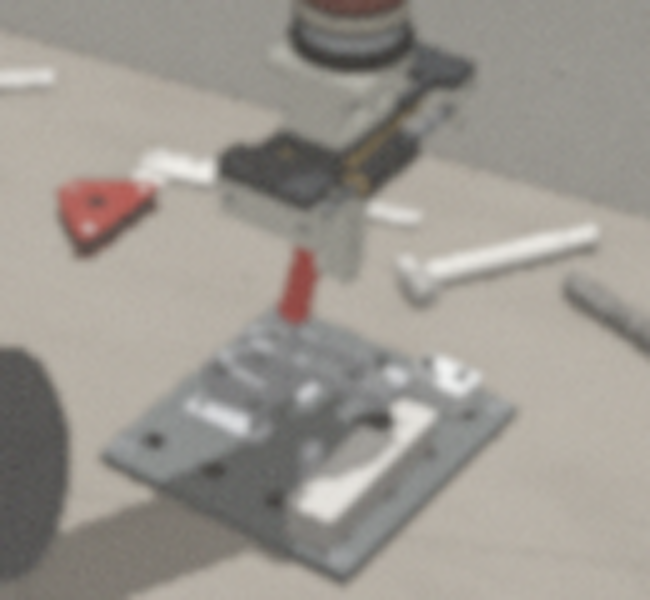

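View pics/scene1.png

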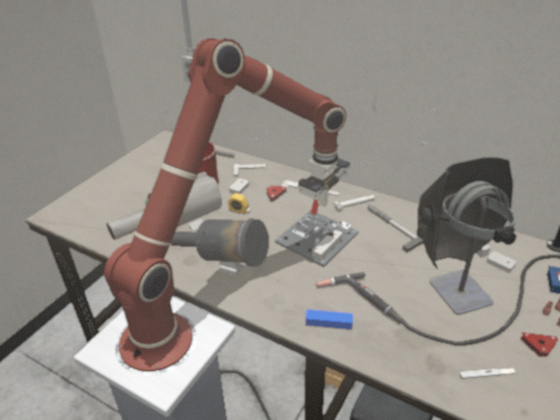

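The fingertip at (345,270 in the zoom) is just on the bar side of the red grip at (300,285), in light contact. I'll push the handle along its arc in short strokes.

Request:
step_arm --pt "0 0 8" --pt "0 -1 8" --pt "0 -1 8" --pt "0 0 8" --pt "0 0 8" --pt "0 0 0" --roll '[0.01,0,0,0,0,0]'

```text
time: 4.1
tool_pos: [0.6018, -0.1678, 0.1526]
tool_rot: [[0.991, 0.0, 0.137], [-0.137, 0.003, 0.991], [0.0, -1.0, 0.003]]
contact_force: [0.8, 0.9, -0.4]
finger_gap: 0.0005
```

```bash
python3 -c "
from h import *
go([-33,0,150])"
```

```text
t 4.1 fix pos [-24.7   2.7 152.6] force fix [-1.   0.7 -0.4] shift tool [-2.7  2.6  8.3] roll need 0.0087
```

Request:
step_arm --pt "0 1 10" --pt "-1 2 10" --pt "-1 3 10" --pt "0 4 9" --pt "0 5 9" --pt "0 6 9" --pt "0 6 9" --pt "0 6 8" --pt "0 6 8" --pt "0 0 0" --roll '[0.008,0,0,0,0,0,0,0,0,0]'

```text
time: 5.1
tool_pos: [0.61, -0.087, 0.1116]
tool_rot: [[0.989, -0.004, 0.147], [-0.147, 0.003, 0.989], [-0.005, -1.0, 0.002]]
contact_force: [1.5, 0.3, 0.1]
finger_gap: 0.0003
```

```bash
python3 snap.py 2
```

```text
t 5.1 fix pos [-105.8   -1.   111.6] force fix [-0.5  1.4  0.1] shift tool [   1.6  111.4 -106. ] roll need -0.001
```

View pics/scene2z.png

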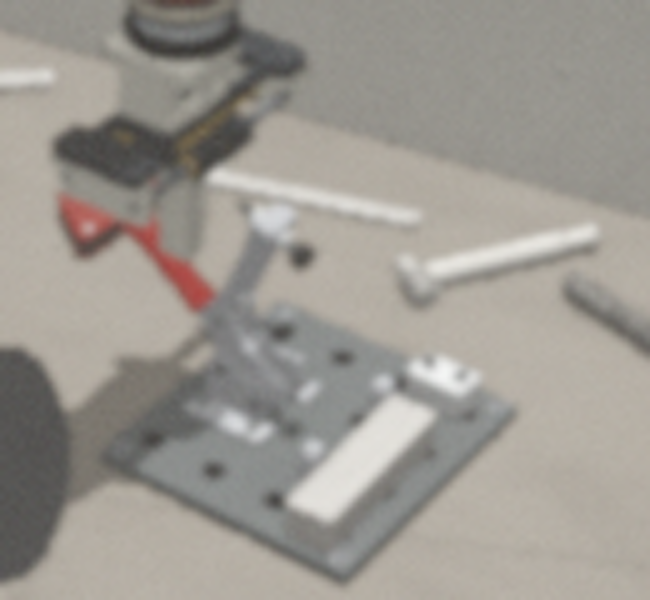

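View pics/top2z.png

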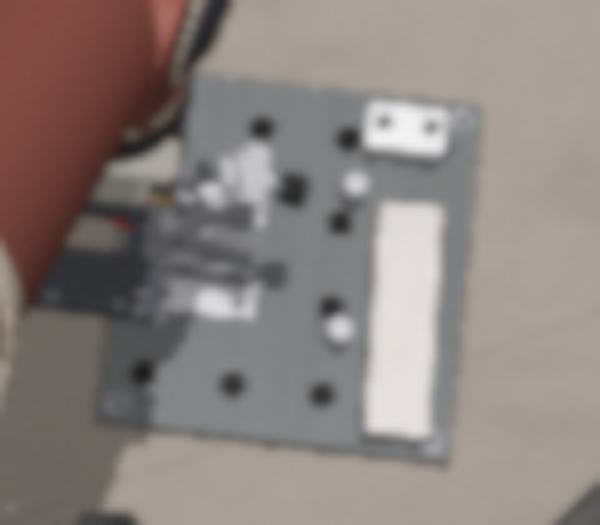

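The clamp arm is raised (tip at (270,215), pad at (300,255) in the scene zoom) and the bar is fully exposed. I'll push a little further to reach the open stop and measure.

Request:
step_arm --pt "0 4 5" --pt "0 3 4" --pt "0 2 3" --pt "0 0 0" --roll '[0,0,0,0]'

```text
time: 5.6
tool_pos: [0.6121, -0.0839, 0.1073]
tool_rot: [[0.988, 0.0, 0.153], [-0.153, -0.007, 0.988], [0.001, -1.0, -0.007]]
contact_force: [-4.9, -6.2, 12.3]
finger_gap: 0.0008
```

```bash
python3 snap.py 3
python3 - <<'E'
from h import *
d=np.load('pics/top3d.npy');X=dep('top',d)*1000
Q=(X-O)@F
m=(Q[...,2]>100)&(Q[...,0]>-70)&(Q[...,0]<20)&(abs(Q[...,1])<40)&(Q[...,2]<200)
for q in Q[m][::2]: print(np.round(q).astype(int),end=' ')
# bar
t=cv2.imread('pics/top3.png');
E
```

```text
t 5.6 fix pos [-109.1    0.7  107.3] force fix [ 6.9 -4.  12.3] shift tool [-1.000e-01  1.080e+02 -1.083e+02] roll need -0.0069
[-44  14 177] [-39  16 174] [-48  16 161] [-44  12 175] [-39  13 175] [-34  14 173] [-51  13 162] [-46  10 173] [-41  11 173] [-36  11 174] [-31  13 169] [-53   8 168] [-48   9 168] [-43   7 175] [-38   7 177] [-33   8 175] [-65   3 172] [-60   3 174] [-55   5 167] [-50   4 174] [-45   5 174] [-40   4 177] [-35   6 172] [-30   7 171] [-62  -1 175] [-57   0 175] [-52   2 172] [-47   1 176] [-42   2 176] [-37   3 175] [-33   2 177] [-67  17 107] [-62  -2 172] [-57   0 168] [-52  -1 172] [-47   0 170] [-42   0 174] [-37   0 174] [-32   1 172] [-22   8 156] [-17   7 161] [-12   8 159] [-69  15 102] [-64  12 115] [-59  13 112] [-54  -3 168] [-49  -2 169] [-44  -3 174] [-39  -2 172] [-34  -3 177] [-29   2 163] [-24   3 162] [-19   3 164] [-14   5 160] [ -9   6 159] [-66  12 104] [-58  13 104] [-54  -4 162] [-49  -5 169] [-44  -6 175] [-39  -6 178] [-34  -4 174] [-29   0 162] [-24   1 160] [-19   0 164] [-14   3 158] [ -9   2 162] [-48  -6 165] [-44  -9 178] [-39  -8 173] [-34  -7 172] [-28  -3 162] [-23  -3 164] [-18  -1 159] [-13  -1 163] [ -8   0 162] [-48  -9 165] [-43 -10 169] [-39 -11 178] [-33 -10 174] [-23  -3 156] [-18  -3 157] [-13  -2 157] [ -8  -2 160] [-48 -12 167] [-43 -13 172] [-38 -13 173] [-33 -12 173] [-20  -5 154] [-15  -4 155] [-10  -5 160] [-50 -11 154] [-45 -12 158] [-40 -12 163] [-35 -14 168] [-17  -7 153] [-12  -7 155] [-55 -11 143] [-50 -12 147] [-45 -14 156] [-40 -14 158] [-59 -11 131] [-54 -12 138] [-49 -13 142] [-44 -12 141] [-64 -10 114] [-59 -14 132] [-54 -14 134] [-49 -12 130] [-69 -10 104] [-64 -13 114] [-59 -13 119] [-53 -14 125] [-69 -13 102] [-63 -14 111] [-58 -14 112] [-53 -14 114]
```

View pics/scene3z.png

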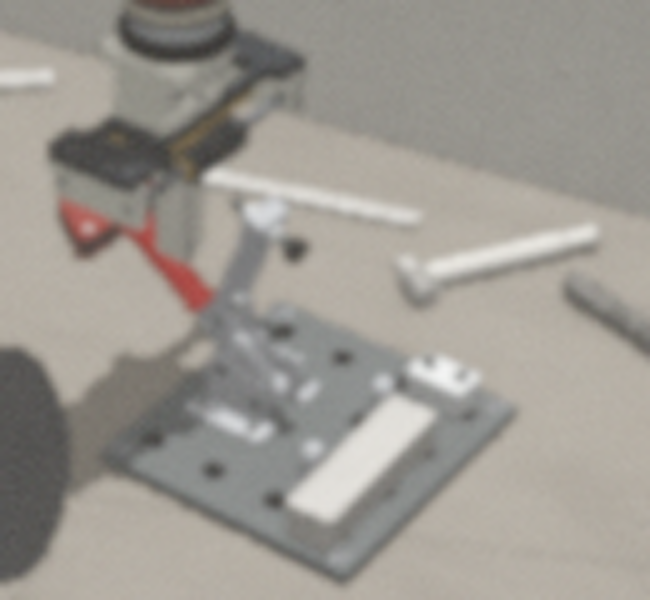

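The pad sits at about x -8, z 160 in the fixture frame, so the arm is at about 1.3 rad, and a 14 N reaction shows it is on its open stop. Next I'll measure the bar.

```bash
cat >> h.py <<'E'
def bar(n):
    """bar top face: bright low-saturation mask, contour, rays onto z=42 mm; fixture-frame centre and skew"""
    t=cv2.imread(f'pics/top{n}.png'); hsv=cv2.cvtColor(t,cv2.COLOR_BGR2HSV)
    m=((hsv[...,2]>185)&(hsv[...,1]<40)).astype(np.uint8)
    r=np.zeros_like(m); r[162:216,322:352]=m[162:216,322:352]
    r=cv2.morphologyEx(r,cv2.MORPH_OPEN,np.ones((5,5)))
    c=max(cv2.findContours(r,0,cv2.CHAIN_APPROX_NONE)[0],key=cv2.contourArea)
    q=(np.array([ray('top',u,v,.042)*1000 for u,v in c[:,0].astype(float)])-O)@F
    R=cv2.minAreaRect(q[:,:2].astype(np.float32)); b=cv2.boxPoints(R)
    s=b[np.argsort(b[:,1])]; lo,hi=s[:2].mean(0),s[2:].mean(0)
    k=np.arctan2(-(hi-lo)[0],(hi-lo)[1])
    print('bar centre',np.round(R[0],1),'size',np.round(R[1],1),'skew rad',round(float(k),4)); return r
E
python3 - <<'E'
from h import *
bar(0); bar(2); bar(3)
z=lambda u,v,h: np.round((ray('top',255+(u-2)/5,125+(v-2)/5,h)*1000-O)@F,1)
t=cv2.imread('pics/top3.png'); cv2.imwrite('pics/b3.png',cv2.resize(t[160:220,320:360],None,fx=10,fy=10,interpolation=cv2.INTER_CUBIC))
print([z(*c,.042).tolist() for c in((378,202),(444,204),(432,440),(364,435))])
print('pins',z(355,184,.039),z(340,328,.039),'stop',[z(*c,.036).tolist() for c in((365,97),(449,105),(444,157),(362,149))])
go([64,-120,220])
E
```

```text
bar centre [ 64.9 -53.4] size [32.9 79.4] skew rad 0.0955
bar centre [ 63.5 -31.5] size [ 34.7 128.7] skew rad 0.0336
bar centre [ 63.5 -31.5] size [ 34.7 128.7] skew rad 0.0336
[[43.0, 32.4, 42.0], [79.5, 35.7, 42.0], [85.6, -97.6, 42.0], [48.6, -99.4, 42.0]]
pins [29.5 42.  39. ] [ 29.7 -40.9  39. ] stop [[30.1, 94.2, 36.0], [77.5, 95.4, 36.0], [77.6, 64.7, 36.0], [31.6, 63.7, 36.0]]
t 5.7 fix pos [-109.1    0.7  107.3] force fix [ 6.5 -4.1 11.6] shift tool [-119.3 -111.7 -174.8] roll need -0.0072
```

View pics/b3.png

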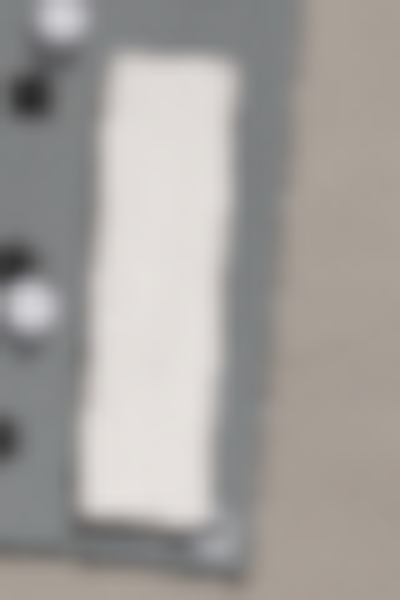

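Bar at (63.5, -31.5), skew 0.034 rad. The pins and end stop measured within 1 mm of nominal. I'll retreat upward, then come down behind the bar's near end.

Request:
step_arm --pt "0 -20 -2" --pt "0 -45 0" --pt "0 -48 0" --pt "-30 0 -44" --pt "-32 0 -44" --pt "-32 0 -44" --pt "-32 0 -43" --pt "0 45 0" --pt "0 45 0" --pt "0 45 0" --pt "0 0 0" --roll '[0,0,0,-0.007,0,0,0,0,0,0,0]'

```text
time: 6.8
tool_pos: [0.4696, -0.2208, 0.0777]
tool_rot: [[0.99, -0.012, 0.143], [-0.143, 0.006, 0.99], [-0.012, -1.0, 0.004]]
contact_force: [-0.7, 0.9, -0.3]
finger_gap: 0.0008
```

```bash
python3 snap.py 4; python3 -c "
from h import *
go([64,-126,24])"
```

```text
t 6.8 fix pos [  47.1 -120.3   77.7] force fix [-0.8 -0.9 -0.3] shift tool [121.4  76.5  46.4] roll need 0.0034
t 6.9 fix pos [  49.2 -115.9   82.9] force fix [ 0.5 -0.2  0.4] shift tool [-10.1  58.9 -14.8] roll need 0.0034
```

View pics/scene4z.png

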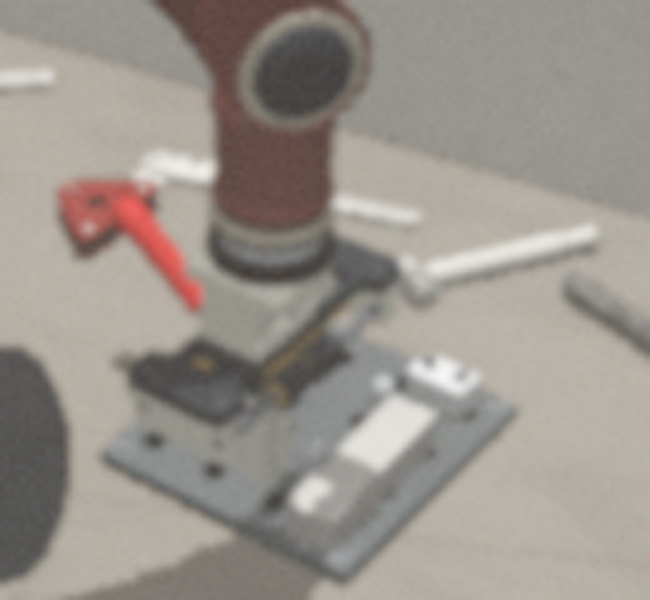

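Request:
step_arm --pt "-5 0 -7" --pt "-5 0 -8" --pt "0 0 0" --pt "0 0 0" --roll '[0.003,0,0,0]'

```text
time: 7.3
tool_pos: [0.4618, -0.2379, 0.0839]
tool_rot: [[0.989, 0.002, 0.147], [-0.147, -0.001, 0.989], [0.002, -1.0, -0.001]]
contact_force: [0.2, 0.3, 0.4]
finger_gap: 0.0006
```

```bash
python3 -c "
from h import *
go([64,-126,24])"
```

```text
t 7.3 fix pos [  65.1 -125.6   83.9] force fix [-0.3  0.1  0.4] shift tool [-0.5 59.9  1.1] roll need -0.0006
```

Request:
step_arm --pt "0 30 1" --pt "0 30 0" --pt "0 0 0" --pt "6 0 0" --pt "6 0 0" --pt "6 0 0" --pt "5 0 0" --pt "5 0 0" --pt "5 0 0" --pt "0 0 0" --pt "0 0 0" --roll '[0,0,0,0,0,0,0,0,0,0,0]'

```text
time: 8.4
tool_pos: [0.4926, -0.2405, 0.0236]
tool_rot: [[0.989, -0.003, 0.146], [-0.146, 0.001, 0.989], [-0.003, -1.0, 0.001]]
contact_force: [-5.2, 0.3, 4.4]
finger_gap: 0.0007
```

```bash
python3 snap.py 5; python3 -c "
from h import *
bar(5)
go([64,-90,24])"
```

```text
t 8.4 fix pos [ 63.2 -94.7  23.6] force fix [ 0.4 -5.2  4.4] shift tool [94.8 23.4 63.1] roll need 0.0006Traceback (most recent call last):
  File "<string>", line 3, in <module>
    bar(5)
    ~~~^^^
  File "h.py", line 39, in bar
    c=max(cv2.findContours(r,0,cv2.CHAIN_APPROX_NONE)[0],key=cv2.contourArea)
ValueError: max() iterable argument is empty
```

View pics/scene5z.png

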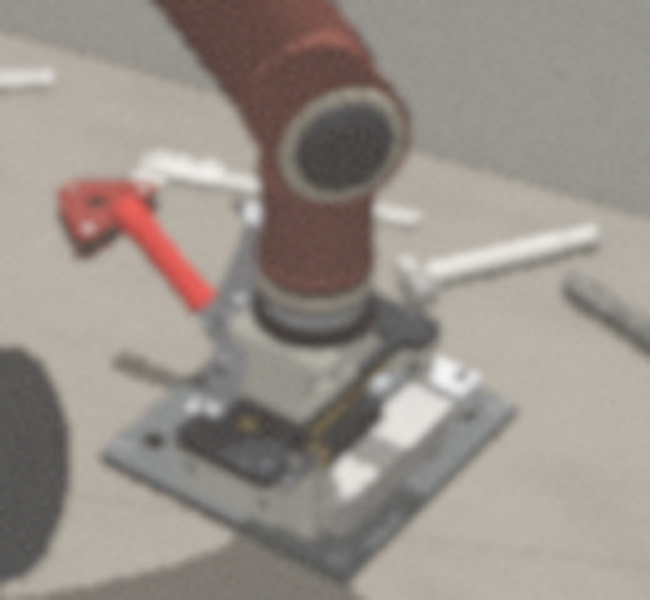

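View pics/top5z.png

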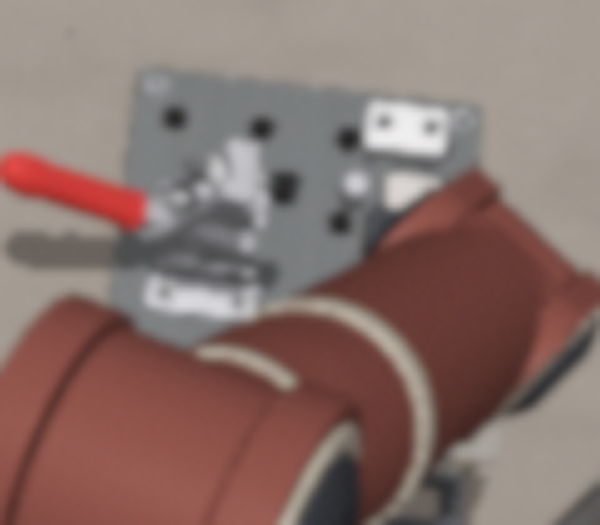

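The handle stays at its open position (red at (75,190) in the top zoom), and the bar's far end moved to about (413,176), so it travelled about 16 mm. I'll push another 10 mm, then do the side push.

Request:
step_arm --pt "4 0 0" --pt "4 0 0" --pt "4 0 0" --pt "0 0 0" --pt "-10 0 0" --pt "-10 0 0" --pt "0 -45 0" --pt "0 -45 0" --pt "0 0 0" --pt "0 0 0" --roll '[0,0,0,0,0,0,0,0,0,0]'

```text
time: 9.5
tool_pos: [0.4871, -0.2399, 0.1139]
tool_rot: [[0.989, 0.003, 0.145], [-0.145, -0.001, 0.989], [0.003, -1.0, -0.0]]
contact_force: [-0.1, -0.0, 0.4]
finger_gap: 0.0003
```

```bash
python3 snap.py 6; python3 -c "
from h import *
go([105,-5,110])"
```

```text
t 9.5 fix pos [  63.4 -100.2  113.9] force fix [ 0.1 -0.1  0.4] shift tool [ 99.9 114.2  63.4] roll need 0.0008
t 9.6 fix pos [  62.7 -101.8  111.8] force fix [ 0.1 -0.1  0.6] shift tool [ 96.7   1.6 -42.3] roll need 0.0009
```

View pics/scene6z.png

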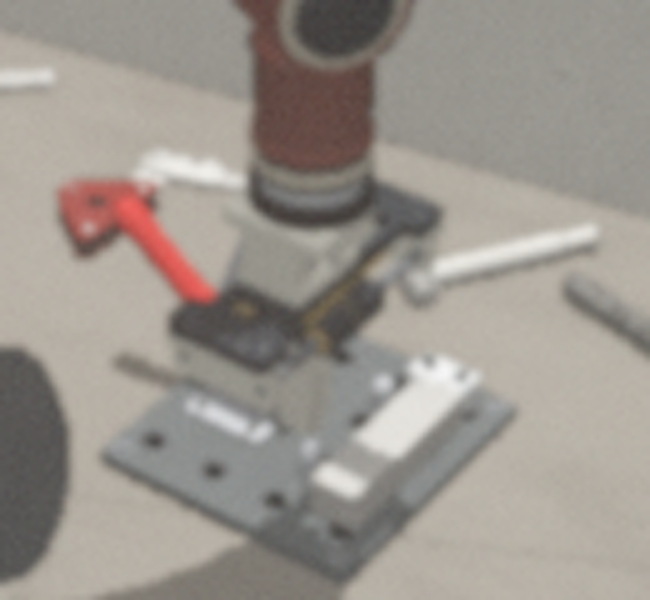

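View pics/top6z.png

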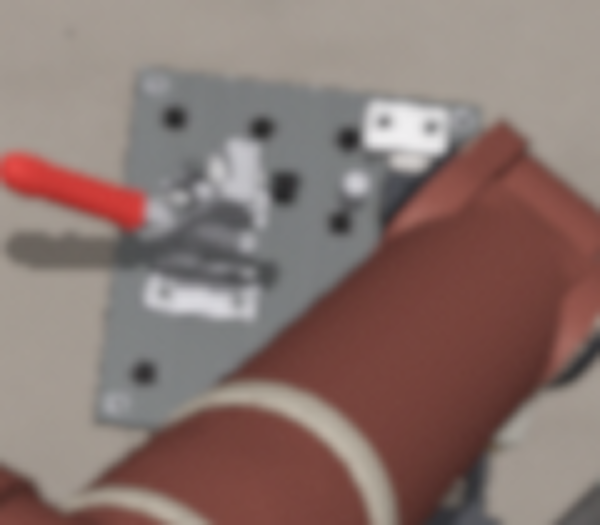

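The bar's far end is now close to the end stop ((410,160) in the top zoom). I'll go round to the bar's free side.

Request:
step_arm --pt "0 0 -23" --pt "0 0 -23" --pt "35 0 0" --pt "35 0 0" --pt "30 0 0" --pt "0 0 0" --pt "0 40 0" --pt "0 40 0" --pt "0 8 0" --pt "0 0 0" --pt "0 0 0" --roll '[0,0,0,0,0,0,0,0,0,0,0]'

```text
time: 10.7
tool_pos: [0.579, -0.3007, 0.0259]
tool_rot: [[0.989, 0.001, 0.146], [-0.146, -0.001, 0.989], [0.001, -1.0, -0.001]]
contact_force: [0.3, -0.4, 1.4]
finger_gap: 0.0006
```

```bash
python3 snap.py 7; python3 -c "
from h import *
go([72,0,24])"
```

```text
t 10.7 fix pos [110.1  -0.4  25.9] force fix [0.4 0.4 1.4] shift tool [  0.4  25.7 110.1] roll need 0.0002
t 10.8 fix pos [110.2   0.4  26.8] force fix [-0.4  0.3 -0.4] shift tool [-0.4  2.8 38.2] roll need 0.0004
```

View pics/scene7z.png

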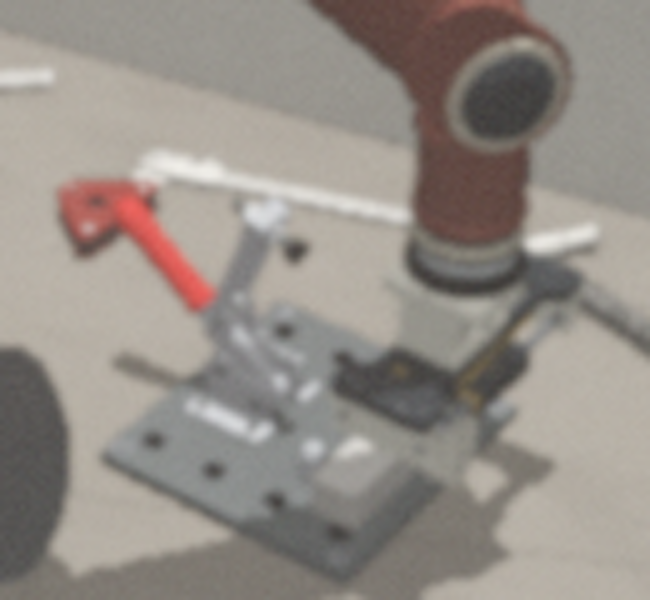

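Request:
step_arm --pt "0 1 6" --pt "0 1 6" --pt "0 0 5" --pt "0 0 4" --pt "0 0 3" --pt "0 0 0" --pt "0 0 0" --roll '[0,0,0,0,0,0,0]'

```text
time: 11.5
tool_pos: [0.5822, -0.2769, 0.023]
tool_rot: [[0.989, 0.001, 0.146], [-0.146, -0.001, 0.989], [0.001, -1.0, -0.001]]
contact_force: [-0.4, -2.5, 2.1]
finger_gap: 0.0004
```

```bash
python3 -c "
from h import *
go([80,0,24])"
```

```text
t 11.5 fix pos [86.1 -0.7 23. ] force fix [ 2.5 -0.   2.1] shift tool [ 0.7 -1.   6.1] roll need 0.0001
```

Request:
step_arm --pt "0 0 2" --pt "0 0 2" --pt "0 0 2" --pt "0 0 0" --roll '[0,0,0,0]'

```text
time: 11.9
tool_pos: [0.583, -0.2716, 0.023]
tool_rot: [[0.989, 0.001, 0.146], [-0.146, -0.003, 0.989], [0.001, -1.0, -0.003]]
contact_force: [-0.1, -6.4, 2.0]
finger_gap: 0.0009
```

```bash
python3 -c "
from h import *
go([80,0,24])"
```

```text
t 11.9 fix pos [80.8 -0.7 23. ] force fix [6.4 0.9 2. ] shift tool [ 0.7 -1.   0.8] roll need 0.0002
```

Request:
step_arm --pt "0 0 1.5" --pt "0 0 1.5" --pt "0 0 0" --roll '[0,0,0]'

```text
time: 12.2
tool_pos: [0.5831, -0.2716, 0.0233]
tool_rot: [[0.989, 0.001, 0.147], [-0.147, -0.007, 0.989], [0.002, -1.0, -0.007]]
contact_force: [-0.6, -8.2, 1.7]
finger_gap: 0.0003
```

```bash
python3 -c "
from h import *
go([80,0,24])"
```

```text
t 12.2 fix pos [80.7 -0.7 23.3] force fix [8.2 0.6 1.7] shift tool [ 0.7 -0.7  0.7] roll need -0.0012
```

Request:
step_arm --pt "0 0 3" --pt "0 0 3" --pt "0 0 0" --pt "0 0 0" --roll '[0,0,0,0]'

```text
time: 12.6
tool_pos: [0.583, -0.2714, 0.0238]
tool_rot: [[0.989, 0.002, 0.15], [-0.15, -0.016, 0.989], [0.004, -1.0, -0.015]]
contact_force: [-1.1, -16.0, -1.1]
finger_gap: 0.0007
```

Request:
step_arm --pt "0 0 -8" --pt "0 0 -10" --pt "0 -45 0" --pt "0 -45 0" --pt "-40 0 0" --pt "-40 0 0" --pt "-40 0 0" --pt "-2 0 20" --pt "0 0 20" --pt "0 0 0" --pt "0 0 0" --roll '[0,0,0,0,0,0,0,0,0,0,0]'

```text
time: 13.7
tool_pos: [0.4672, -0.2204, 0.1124]
tool_rot: [[0.99, -0.0, 0.143], [-0.143, 0.002, 0.99], [-0.001, -1.0, 0.002]]
contact_force: [-1.0, 0.1, 0.7]
finger_gap: 0.0004
```

```bash
python3 snap.py 8; python3 -c "
from h import *
go([55,-110,24])"
```

```text
t 13.7 fix pos [  47.  -122.7  112.4] force fix [ 0.1 -1.   0.7] shift tool [122.9 112.4  46.4] roll need 0.0034
t 13.8 fix pos [  48.9 -122.8  112.6] force fix [ 0.1  0.  -0.4] shift tool [12.8 88.6 -6.1] roll need 0.0004
```

View pics/top8z.png

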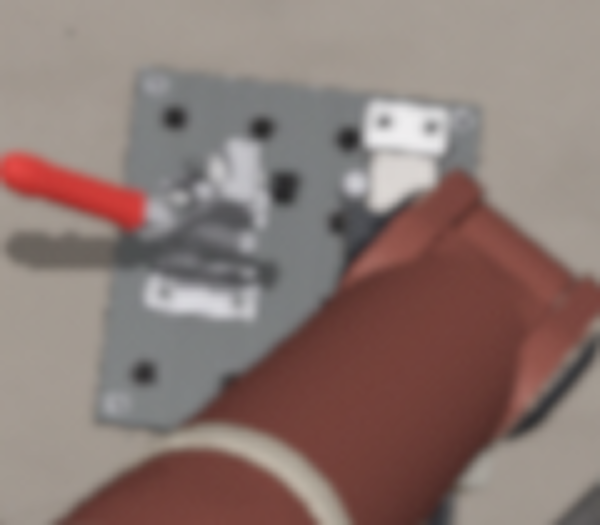

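View pics/scene8z.png

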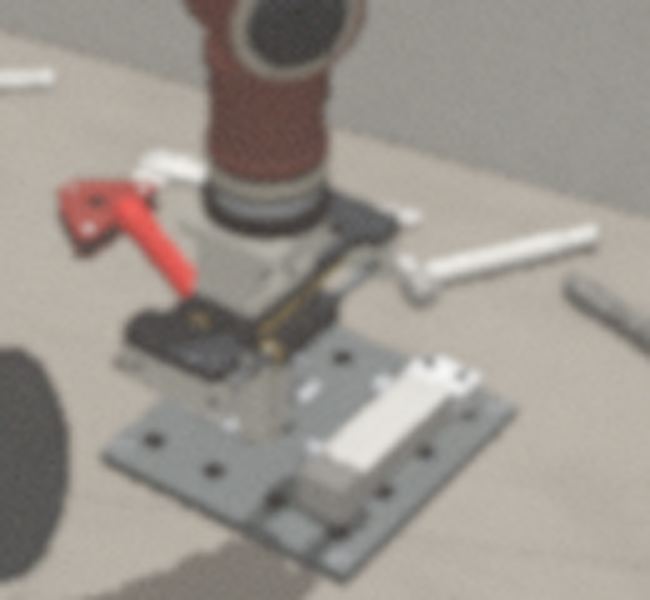

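The bar lies against both pins and within a few mm of the stop ((405,155) in the top zoom). I'll do the final end push at x = 55.

Request:
step_arm --pt "12 0 -6" --pt "0 30 0" --pt "0 30 0" --pt "0 28 0" --pt "0 0 0" --pt "8 0 0" --pt "8 0 0" --pt "4 0 0" --pt "2 0 0" --pt "0 0 0" --roll '[0,0,0,0,0,0,0,0,0,0]'

```text
time: 14.8
tool_pos: [0.5004, -0.2326, 0.0253]
tool_rot: [[0.989, 0.001, 0.145], [-0.145, -0.001, 0.989], [0.001, -1.0, -0.0]]
contact_force: [0.1, 0.3, -1.2]
finger_gap: 0.0006
```

```bash
python3 -c "
from h import *
go([55,-82,24])"
```

```text
t 14.8 fix pos [ 54.3 -88.1  25.3] force fix [-0.3  0.1 -1.2] shift tool [ 6.1  1.3 -0.7] roll need 0.0013
```

Request:
step_arm --pt "2 1 0" --pt "2 0 0" --pt "2 0 0" --pt "0 0 0" --roll '[0,0,0,0]'

```text
time: 15.2
tool_pos: [0.5056, -0.2335, 0.0236]
tool_rot: [[0.989, -0.0, 0.145], [-0.145, -0.0, 0.989], [-0.0, -1.0, -0.0]]
contact_force: [-0.1, -0.8, -0.3]
finger_gap: 0.0002
```

Request:
step_arm --pt "1.5 0 0" --pt "1.5 0 0" --pt "0 0 0" --roll '[0,0,0]'

```text
time: 15.5
tool_pos: [0.5057, -0.2334, 0.0236]
tool_rot: [[0.989, -0.005, 0.146], [-0.146, 0.002, 0.989], [-0.006, -1.0, 0.001]]
contact_force: [-4.8, 0.7, 4.6]
finger_gap: 0.0004
```

```bash
python3 -c "
from h import *
go([55,-82,24])"
```

```text
t 15.5 fix pos [ 54.3 -82.8  23.6] force fix [ 0.  -4.9  4.6] shift tool [ 0.8 -0.4 -0.7] roll need -0.0001
```

Request:
step_arm --pt "2 0 0" --pt "2 0 0" --pt "2 0 0" --pt "0 0 0" --roll '[0,0,0,0]'

```text
time: 15.9
tool_pos: [0.5102, -0.2343, 0.0235]
tool_rot: [[0.989, -0.008, 0.147], [-0.147, 0.003, 0.989], [-0.008, -1.0, 0.002]]
contact_force: [-7.1, 0.3, 6.1]
finger_gap: 0.0001
```

```bash
python3 -c "
from h import *
go([55,-82,24])"
```

```text
t 15.9 fix pos [ 54.5 -78.1  23.5] force fix [ 0.7 -7.   6.1] shift tool [-3.9 -0.5 -0.5] roll need -0.0006
```

Request:
step_arm --pt "1.5 0 0" --pt "1.5 0 0" --pt "1 0 0" --pt "0 0 0" --roll '[0,0,0,0]'

```text
time: 16.3
tool_pos: [0.5102, -0.2343, 0.0236]
tool_rot: [[0.989, -0.015, 0.148], [-0.148, 0.006, 0.989], [-0.015, -1.0, 0.004]]
contact_force: [-13.5, 3.0, 12.2]
finger_gap: 0.0002
```

```bash
python3 -c "
from h import *
go([55,-82,24])"
```

```text
t 16.3 fix pos [ 54.5 -78.2  23.6] force fix [ -1.  -13.8  12.2] shift tool [-3.8 -0.4 -0.5] roll need -0.0016
```

It stalled at 13.8 N, so the bar is against the stop. Now a second side push to make sure of the pins.

Request:
step_arm --pt "-10 0 0" --pt "-15 0 0" --pt "0 -45 0" --pt "0 -45 0" --pt "0 0 -27" --pt "0 0 -27" --pt "36 0 0" --pt "36 0 0" --pt "36 0 0" --pt "0 0 0" --pt "0 0 0" --roll '[0,0,0,0,0,0,0,0,0,0,0]'

```text
time: 17.4
tool_pos: [0.5931, -0.3005, 0.113]
tool_rot: [[0.99, -0.0, 0.144], [-0.144, -0.0, 0.99], [-0.0, -1.0, -0.0]]
contact_force: [-0.2, 0.6, -0.1]
finger_gap: 0.0005
```

```bash
python3 snap.py 9; python3 -c "
from h import *
go([105,0,24])"
```

```text
t 17.4 fix pos [107.9  13.5 113. ] force fix [-0.6 -0.3 -0.1] shift tool [-13.3 113.  108. ] roll need 0.0018
t 17.5 fix pos [108.7  12.  113.5] force fix [-0.2 -0.3  0.6] shift tool [-11.9  89.5   3.8] roll need -0.0004
```

View pics/top9z.png

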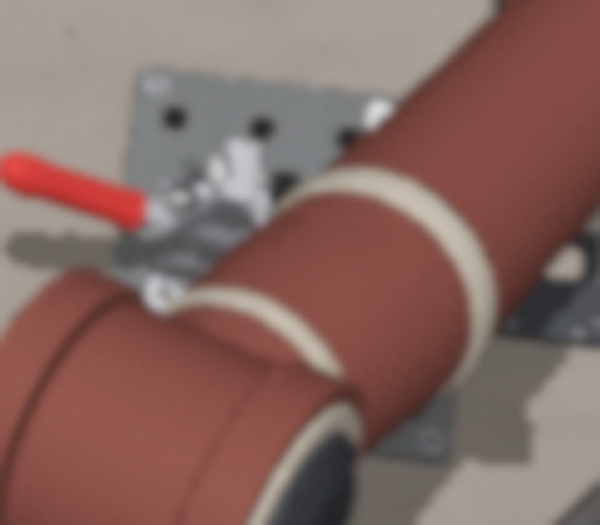

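View pics/scene9z.png

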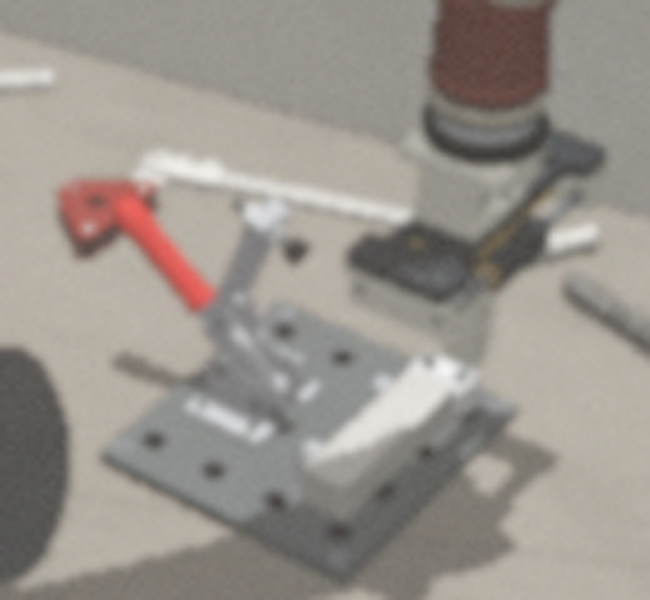

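The bar runs along the pins to the stop at (425,365) in the scene zoom. Going down for the side push.

Request:
step_arm --pt "-12 30 0" --pt "0 30 0" --pt "0 29 0" --pt "0 0 0" --pt "0 0 8" --pt "0 0 8" --pt "0 0 5" --pt "0 0 3" --pt "0 0 2" --pt "0 0 2" --pt "0 0 0" --pt "0 0 0" --roll '[0,0,0,0,0,0,0,0,0,0,0,0]'

```text
time: 18.7
tool_pos: [0.5849, -0.2722, 0.0249]
tool_rot: [[0.989, 0.0, 0.146], [-0.146, -0.001, 0.989], [0.001, -1.0, -0.001]]
contact_force: [0.8, -1.1, 0.6]
finger_gap: 0.0003
```

```bash
python3 -c "
from h import *
go([80.7,0,24])"
```

```text
t 18.7 fix pos [81.1  1.3 24.9] force fix [1.  1.  0.6] shift tool [-1.3  0.9  0.4] roll need 0.0
```

Request:
step_arm --pt "0 0 2" --pt "0 0 2" --pt "0 0 2" --pt "0 0 2" --pt "0 0 0" --pt "0 0 0" --roll '[0,0,0,0,0,0]'

```text
time: 19.3
tool_pos: [0.585, -0.2717, 0.0255]
tool_rot: [[0.989, 0.001, 0.149], [-0.149, -0.012, 0.989], [0.003, -1.0, -0.012]]
contact_force: [-0.6, -9.9, -0.7]
finger_gap: 0.0006
```

```bash
python3 -c "
from h import *
go([80.7,0,24])"
```

```text
t 19.3 fix pos [80.6  1.3 25.5] force fix [ 9.9  0.8 -0.7] shift tool [-1.3  1.5 -0.1] roll need -0.0033
```

Request:
step_arm --pt "0 0 -14" --pt "0 -40 -4" --pt "0 -45 0" --pt "0 -45 0" --pt "0 -45 0" --pt "0 -35 0" --pt "0 0 45" --pt "0 0 45" --pt "0 0 45" --pt "0 0 45" --pt "0 0 45" --pt "0 0 45" --roll '[0,0,0,0,0,0,0,0,0,0,0,0]'

```text
time: 20.5
tool_pos: [0.622, -0.011, 0.2342]
tool_rot: [[0.99, -0.002, 0.145], [-0.145, 0.002, 0.99], [-0.002, -1.0, 0.002]]
contact_force: [-0.0, 0.3, -0.2]
finger_gap: 0.0003
```

Request:
step_arm --pt "0 0 33" --pt "0 0 0" --pt "0 0 0" --roll '[0,0,0]'

```text
time: 20.8
tool_pos: [0.6268, 0.0198, 0.234]
tool_rot: [[0.99, -0.002, 0.143], [-0.143, 0.001, 0.99], [-0.002, -1.0, 0.0]]
contact_force: [-1.0, -1.2, 0.6]
finger_gap: 0.0006
```

```bash
python3 snap.py 10
python3 - <<'E'
from h import *
r=bar(10)
t=cv2.imread('pics/top10.png'); cv2.imwrite('pics/b10.png',cv2.resize(t[130:220,300:370],None,fx=8,fy=8,interpolation=cv2.INTER_CUBIC))
go([-203,0,105])
E
```

```text
t 20.8 fix pos [-2.139e+02  1.000e-01  2.340e+02] force fix [ 1.3 -0.8  0.6] shift tool [-2.000e-01  2.339e+02 -2.140e+02] roll need 0.0032
bar centre [55.2 -9.5] size [ 35.  107.6] skew rad 0.005
t 20.9 fix pos [-210.7    0.7  234.6] force fix [0.1 0.4 0.6] shift tool [ -0.5 129.6  -7.5] roll need -0.002
```

View pics/b10.png

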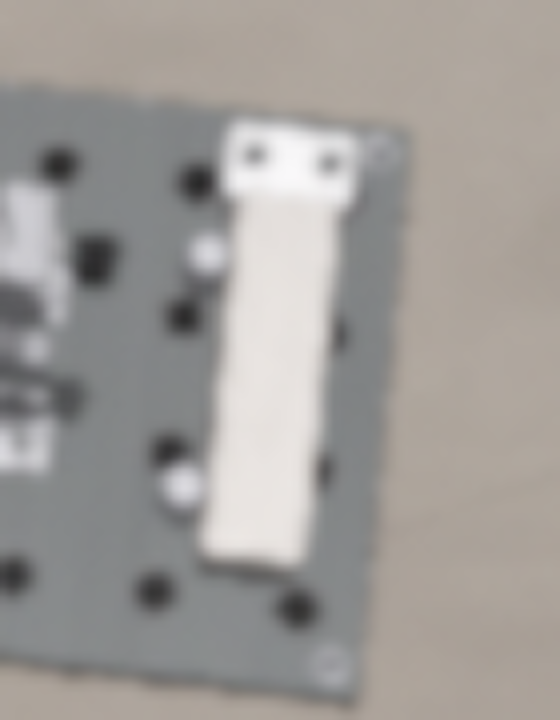

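View pics/top10z.png

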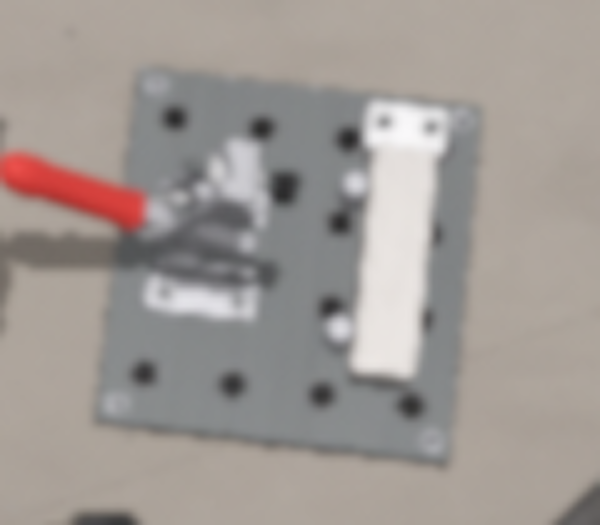

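View pics/scene10z.png

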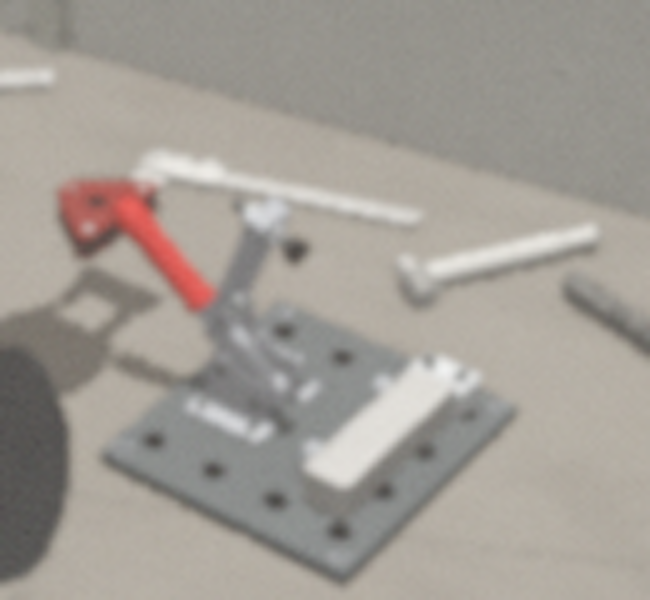

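The bar measures x 55.2 with skew 0.005 rad, and its end is hard on the stop. The mask crop cut the far end off the y measurement, and the near end at -63.3 agrees with y ≈ 0. I'll go down behind the handle and swing it closed.

Request:
step_arm --pt "0 40 0" --pt "0 40 0" --pt "0 40 0" --pt "0 9 0" --pt "0 0 -10" --pt "0 0 -10" --pt "0 0 -10" --pt "0 0 -6" --pt "0 0 0" --roll '[0,0,0,0,0,0,0,0,0]'

```text
time: 21.8
tool_pos: [0.6228, -0.0191, 0.1072]
tool_rot: [[0.989, 0.003, 0.148], [-0.148, -0.001, 0.989], [0.003, -1.0, -0.0]]
contact_force: [0.0, 0.2, 0.3]
finger_gap: 0.0002
```

```bash
python3 snap.py 11; python3 -c "
from h import *
go([-138,0,135])"
```

```text
t 21.8 fix pos [-174.8    1.8  107.2] force fix [-0.2  0.   0.3] shift tool [  -1.7  107.2 -174.8] roll need -0.0019
t 21.9 fix pos [-176.8    1.2  106.3] force fix [-0.9  1.2 -0.7] shift tool [ -1.2 -28.7 -38.8] roll need 0.0006
```

View pics/scene11z.png

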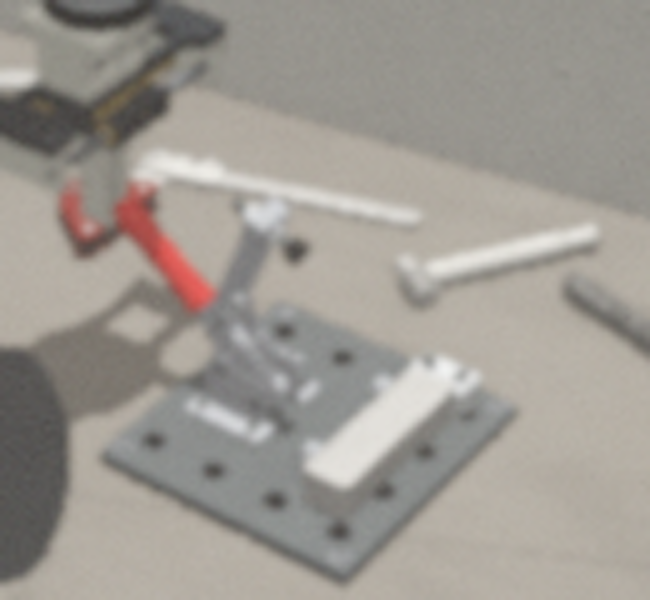

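The fingertip (105,215) is just behind the grip's end (130,205). Pushing toward the bar and rising along the arc.

Request:
step_arm --pt "0 -3 -7" --pt "0 -5 -7" --pt "-1 -6 -7" --pt "0 -6 -7" --pt "0 -5 -7" --pt "0 -4 -7" --pt "0 -2 -7" --pt "0 -1 -7" --pt "0 0 -7" --pt "0 0 -7" --pt "0 0 -7" --pt "0 0 0" --roll '[0,0,0,0,0,0,0,0,0,0,0,0]'

```text
time: 23.1
tool_pos: [0.6095, -0.0953, 0.1374]
tool_rot: [[0.989, -0.001, 0.148], [-0.148, -0.001, 0.989], [-0.001, -1.0, -0.002]]
contact_force: [-0.2, -0.3, -0.7]
finger_gap: 0.0005
```

```bash
python3 snap.py 12; python3 -c "
from h import *
go([-60,0,138])"
```

```text
t 23.1 fix pos [-97.5  -0.3 137.4] force fix [ 0.4 -0.2 -0.7] shift tool [  0.5 137.6 -97.3] roll need -0.0019
t 23.2 fix pos [-9.940e+01 -1.000e-01  1.374e+02] force fix [-0.3 -0.6  0.2] shift tool [  0.1  -0.6 -39.4] roll need 0.0002
```

View pics/scene12z.png

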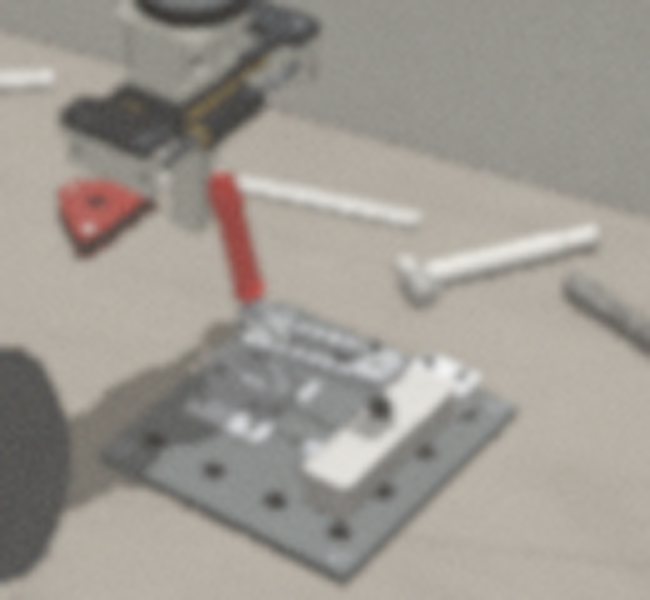

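The handle has followed the finger to (235,240) and the pad is just above the bar at (378,405). I'll continue slowly.

Request:
step_arm --pt "0 0 -6" --pt "0 0 -6" --pt "0 0 -6" --pt "0 0 -6" --pt "0 0 -6" --pt "0 0 -5" --pt "0 0 -5" --pt "0 0 -4" --pt "0 0 0" --roll '[0,0,0,0,0,0,0,0,0]'

```text
time: 24.1
tool_pos: [0.605, -0.1349, 0.1385]
tool_rot: [[0.99, 0.003, 0.144], [-0.144, 0.003, 0.99], [0.002, -1.0, 0.003]]
contact_force: [0.6, 5.1, 3.9]
finger_gap: 0.0006
```

```bash
python3 snap.py 13; python3 -c "
from h import *
go([-30,0,138])"
```

```text
t 24.1 fix pos [-57.7   1.  138.5] force fix [-5.1 -0.1  3.9] shift tool [ -1.5 138.3 -58.2] roll need 0.0021
t 24.2 fix pos [-58.1   1.  138.5] force fix [-5.8  0.2  3.1] shift tool [ -1.1   0.4 -28.1] roll need 0.0026
```

View pics/scene13z.png

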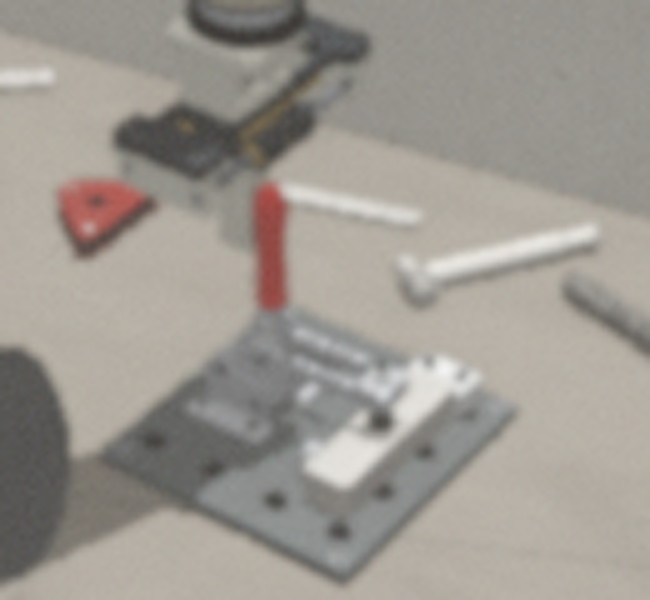

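The handle is upright at (270,245) and the pad is on the bar at (378,422), with 5 N resistance. Pushing through dead centre.

Request:
step_arm --pt "0 0 -4" --pt "0 0 -4" --pt "0 0 -4" --pt "0 0 -4" --pt "0 0 -4" --pt "0 0 -3" --pt "0 0 0" --roll '[0,0,0,0,0,0,0]'

```text
time: 24.9
tool_pos: [0.5993, -0.1613, 0.1373]
tool_rot: [[0.989, -0.001, 0.148], [-0.148, -0.001, 0.989], [-0.001, -1.0, -0.002]]
contact_force: [0.1, 0.4, -0.1]
finger_gap: 0.0004
```

```bash
python3 -c "
from h import *
go([-28,0,138])"
```

```text
t 24.9 fix pos [-30.7  -0.7 137.3] force fix [-0.4  0.1 -0.1] shift tool [ 0.7 -0.7 -2.7] roll need -0.0017
```

Request:
step_arm --pt "0 0 -2" --pt "0 0 -2" --pt "0 0 -2" --pt "0 0 -2" --pt "0 0 0" --roll '[0,0,0,0,0]'

```text
time: 25.4
tool_pos: [0.5996, -0.1638, 0.1374]
tool_rot: [[0.99, -0.0, 0.143], [-0.143, 0.005, 0.99], [-0.001, -1.0, 0.005]]
contact_force: [-0.1, 5.1, 0.5]
finger_gap: 0.0005
```

```bash
python3 -c "
from h import *
go([-28,0,138])"; python3 snap.py 14
```

```text
t 25.4 fix pos [-2.830e+01 -1.000e-01  1.374e+02] force fix [-5.  -0.8  0.5] shift tool [ 0.1 -0.6 -0.3] roll need 0.003
t 25.4 fix pos [-2.830e+01 -1.000e-01  1.374e+02] force fix [-5.  -0.8  0.5] shift tool [ 1.000e-01  1.372e+02 -2.910e+01] roll need 0.003
```

View pics/scene14z.png

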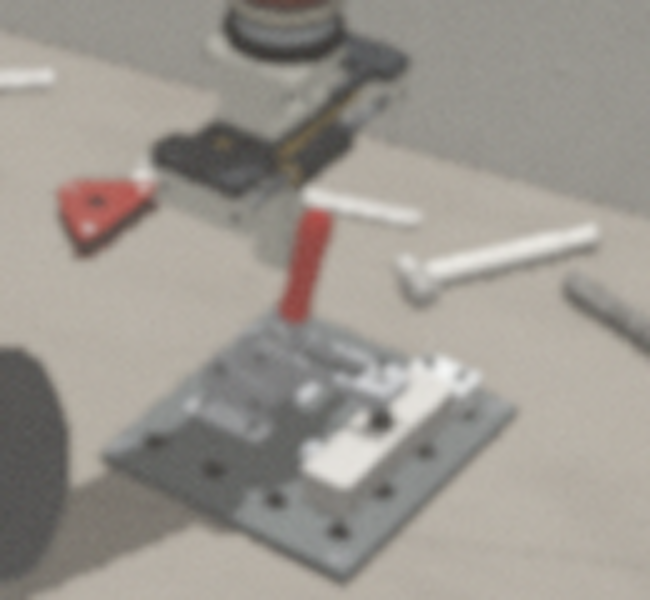

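The handle now leans toward the bar and meets resistance at x -28, close to the predicted lock position of -30. I'll press to confirm the stop, then back off and look.

Request:
step_arm --pt "0 0 -2" --pt "0 0 -2" --pt "0 0 -2" --pt "0 0 0" --pt "0 0 0" --roll '[0,0,0,0,0]'

```text
time: 26.0
tool_pos: [0.5995, -0.1641, 0.1373]
tool_rot: [[0.99, -0.001, 0.14], [-0.14, 0.013, 0.99], [-0.003, -1.0, 0.013]]
contact_force: [-0.4, 11.5, 2.3]
finger_gap: 0.0004
```

Request:
step_arm --pt "0 0 8" --pt "0 0 15" --pt "0 0 30" --pt "0 0 40" --pt "0 -40 40" --pt "0 -40 40" --pt "0 0 40" --pt "0 0 0" --pt "0 0 0" --roll '[0,0,0,0,0,0,0,0,0]'

```text
time: 26.9
tool_pos: [0.6277, 0.0292, 0.208]
tool_rot: [[0.99, -0.0, 0.143], [-0.143, -0.001, 0.99], [-0.0, -1.0, -0.001]]
contact_force: [0.1, -0.5, 0.3]
finger_gap: 0.0004
```

```bash
python3 snap.py 15
python3 - <<'E'
from h import *
t=cv2.imread('pics/top15.png'); cv2.imwrite('pics/b15.png',cv2.resize(t[130:220,280:370],None,fx=8,fy=8,interpolation=cv2.INTER_CUBIC))
# handle from two views: red mask tip centroid
for n,b in(('top0',(150,180,305,325)),('top15',(150,180,305,325)),('scene0',(185,220,305,325)),('scene15',(185,220,305,325))):
    im=cv2.imread(f'pics/{n}.png'); h=cv2.cvtColor(im,cv2.COLOR_BGR2HSV)
    m=(((h[...,0]<8)|(h[...,0]>172))&(h[...,1]>130)&(h[...,2]>90))
    y,x=np.nonzero(m[b[0]:b[1],b[2]:b[3]]); k=np.argsort(y)[:12]
    print(n,len(y),'mean',x.mean()+b[2],y.mean()+b[0],'top end',x[k].mean()+b[2],y[k].mean()+b[0])
E
```

```text
t 26.9 fix pos [-223.3   -0.4  208. ] force fix [0.5 0.2 0.3] shift tool [  -0.3  208.3 -223. ] roll need 0.0033
top0 113 mean 314.4070796460177 162.61946902654867 top end 317.8333333333333 156.75
top15 108 mean 314.3796296296296 162.50925925925927 top end 317.4166666666667 156.91666666666666
scene0 27 mean 317.22222222222223 196.8148148148148 top end 317.9166666666667 193.41666666666666
scene15 23 mean 317.39130434782606 196.08695652173913 top end 317.9166666666667 193.66666666666666
```

View pics/b15.png

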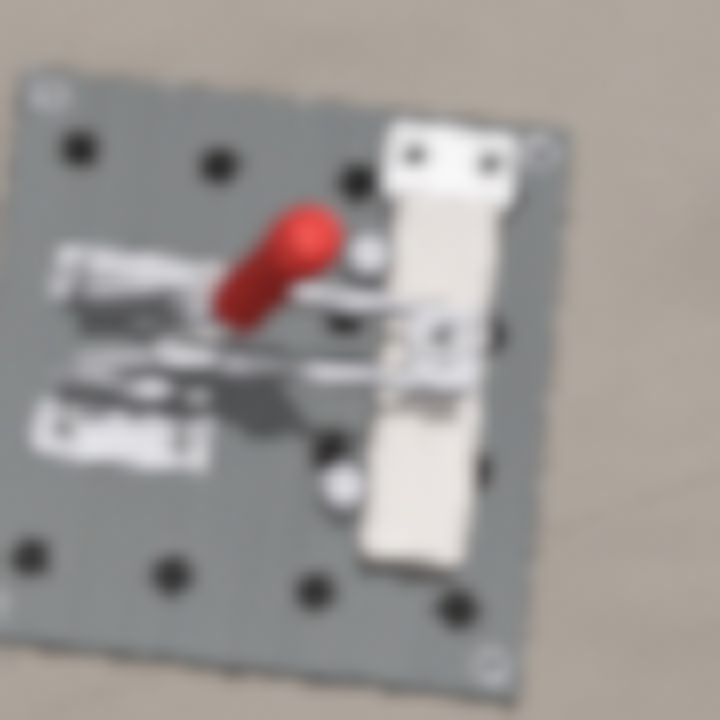

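View pics/scene15z.png

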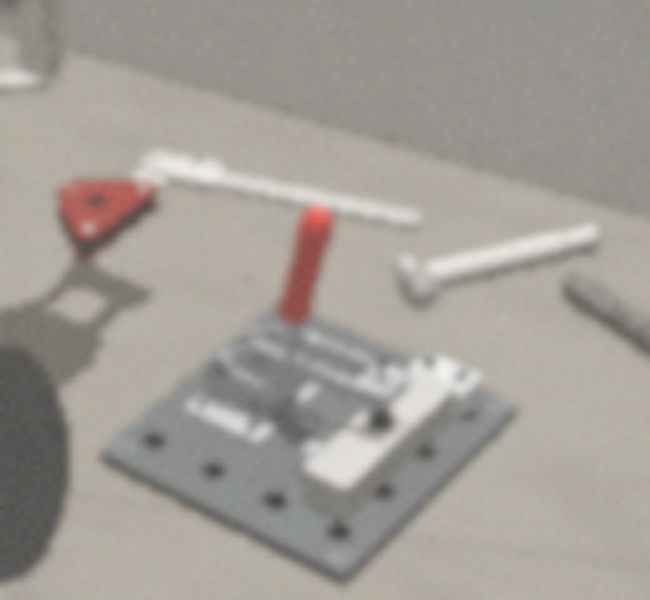

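The handle image matches its initial locked position to within 0.5 px in both views. The bar's near end is at (362–468, 563), the same as before closing. One numeric check, then I'll hand in.

Run:
```python
from h import *
for n in(10,15):
    t=cv2.imread(f'pics/top{n}.png'); h=cv2.cvtColor(t,cv2.COLOR_BGR2HSV)
    m=((h[...,2]>185)&(h[...,1]<40)).astype(np.uint8); r=np.zeros_like(m); r[184:212,322:352]=m[184:212,322:352]
    r=cv2.morphologyEx(r,cv2.MORPH_OPEN,np.ones((5,5)))
    q=(np.array([ray('top',u,v,.042)*1000 for v,u in np.argwhere(r)])-O)@F
    lo=q[:,1].min(); k=np.abs(q[:,1]+40)<12; print(n,'near end y',round(lo,1),'mid x at y=-40',round(q[k,0].mean(),1),'width',round(np.ptp(q[k,0]),1))
a,b=cv2.imread('pics/top0.png'),cv2.imread('pics/top15.png')
for nm,(u,v) in dict(tape=(200,175),magnet=(225,128),marker=(208,225),spare=(175,140)).items():
    print(nm,'mean abs diff',cv2.absdiff(a[v-20:v+20,u-18:u+18],b[v-20:v+20,u-18:u+18]).mean())
print(arm.observe()['time']); arm.close_job()
```

```text
10 near end y -63.3 mid x at y=-40 55.4 width 34.9
15 near end y -63.7 mid x at y=-40 55.2 width 35.2
tape mean abs diff 49.50439814814815
magnet mean abs diff 54.572685185185186
marker mean abs diff 25.52314814814815
spare mean abs diff 47.512962962962966
27.0
the job is handed in; nothing more can be done
```

The job is handed in at 27.0 s, and my last checks show the bar seated and the clamp locked on it. I pushed the red handle to its open stop and seated the bar with end and side pushes. I then swung the handle back through dead centre onto its lock.

**Clamp open:** before seating, the pad was up near z 160 mm (arm about 1.3 rad), with about 14 N pushing back from the open stop.

**Bar position:**
- With the clamp open, the bar was at x about 55.2 mm with 0.005 rad of skew. The last pushes stalled at about 14 N on the end stop and 10 N on the pins.
- After locking, the bar's mid-line was at x 55.2 mm and its near end at y -63.7 mm. Nominal is -65 mm, and the camera measurements are good to about 2 mm. It had not moved from its pre-closing position by more than 0.4 mm.

**Lock:** the handle snapped over centre and held against 11.5 N on its stop. In both cameras it is within about 0.7 px of its original locked position. I did not measure the pad's force on the bar directly.

**Bystanders:** my top-view before/after comparison came out large for all four. I took that to be the arm blocking the view but did not confirm it, so that check settles nothing. In the scene view the magnet looks unmoved. I did not recheck the tape measure, marker or short bar, but the tool felt no contact other than with the handle and bar.

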